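# Tip the metal blanks from the scoop tray into the blue bin

## Robot

A 6-joint arm with a two-finger parallel gripper is mounted at the origin on the work surface. World frame = base frame: x ahead of the robot, y to its left, z up, the work surface at z = 0. Lengths are in m, angles in rad, forces in N, time in s.
With the tool pointing down it reaches from about 0.375 to 0.925 m from the base axis. Payload 5.7 kg.
Tool frame: the origin (TCP) lies on the centre line of the jaws, within the pads' length; the fingertips stand 8 mm ahead of it and the grasp point (between the pads) lies 11 mm behind it; z points along the fingers, y is the line along which they close (so a half turn about z gives the same grasp; the last joint's range is limited). The gripper opens to 88 mm and grips with 3 to 60 N. Pads are 20 mm wide; open, the fingers measure 115 mm over their backs; the gripper's body (75 mm by 178 mm) begins 61 mm behind the grasp point.
Start: joints at [-1.29, 0.359, 1.51, -0, 1.272, -0.115], TCP at [0.231, -0.554, 0.231] pointing down, gripper open.
Joint ranges: [-2.97, 2.97], [-1.01, 2.36], [0.21, 2.38], [-0.96, 4.11], [0.2, 2.71], [-2.98, 2.98]. Speed limits (rad/s): [2.39, 2.39, 3.14, 3.14, 3.14, 3.14].

## Interface

Orientations are given as a unit quaternion [w, x, y, z].
In Python, from station import * gives the robot as it stands.
- The arm moves only by the tool jog_arm, never from a script. Its argument "steps" is a list of rows, each a list of 7 numbers: the opening, from 0 (shut) to 1 (fully open), then the shift along the tool's x, y, z each as a share of 10 cm, from -1 to 1, then the turn, a rotation vector about the tool's x, y, z each as a share of pi/4 rad, from -1 to 1. A call has 1 to 8 rows; each row is the pose to reach, as a shift and turn from the pose commanded when the call began, along the tool's axes at that moment; what a row does not reach only later rows make up. A row lasts 1/10 s, in which the tool goes at most 50 mm and 8.59 degrees, less where a joint would pass 70% of its speed; a pose out of reach is approached as far as the arm can. A call with a number of a shift or a turn outside -1 to 1 is refused whole. A call with a gripper value outside its range is refused whole. The fingers move at their own pace and stop on an object; "squeeze" is the grip in N (left out, the last holds). Time passes only in rows, so rows that repeat a pose let the fingers close. It gives the time, the measured TCP pose, the force, the opening and the grip force at its end, in the units of the state.
- observe(): the state, without advancing time (a new reading comes with each control period).
- grab_frame(name): name is "scene" or "top"; returns a dict with "pixels" (420x560x3 uint8, blue, green, red), "fov_y" (degrees; the focal length in pixels is half the picture's height over the tangent of half this angle, whatever the lens; pixels are square), "cx", "cy" (the principal point, pixels), "k1" (the pictures are not rectified: a ray, as slopes to the right and down, at radius r is drawn at 1 + k1 r^2 times it, then the intrinsics apply), "R" (3x3) and "t" (3): a world point X has camera coordinates R X + t. Camera axes: x right, y down, z forward; pixel columns grow to the right and rows downward; lengths in m; the calibration is good to about 2 mm. A picture is of the moment at which its call begins. There is no depth.
- sign_off(): hands the job in; it is judged then, once.
Trained networks look in a picture, given as the dict that the camera call returned (one of the last four; its "shot" number tells which), for a name from the list of things; names that differ only in an ending like _2 or _b are one class to them, and where a whole thing is asked for, a point or a joint stands for the part that bears it (a point fixed in the world has none). Each returns a list of dicts, best first, with "score" (0 to 1); they miss things now and then, are a little off and sometimes report something else, mostly with a low value. They report only what shows in the picture. A call takes as long as a camera call. They do not tell look-alikes from the thing itself.
- spot_in(picture, label): "rect" ([left, top, width, height] in pixels, round what is visible of it).
- cut_out(picture, label): "mask" (420x560 bool, what is visible of it) and "rect" ([left, top, width, height] in pixels, round what is visible of it).
The state is a dict: "time": time; "joint_positions": joint angles; "joint_velocities": joint speeds; "tau": joint torques, N m; "position": TCP position; "tcp_rot": TCP orientation; "contact_force": force on the tool from outside, world axes, zero at the start; "moment": the same for the moment, N m; "finger_gap": finger opening in m; "finger_force": force on a finger pad.
Only numpy, scipy, OpenCV 4.12 (cv2) and the standard library are available. Lean on these libraries where they do the work, as an engineer would, in place of code of your own. Each camera call takes 0.05 s, during which the arm holds its last target. There are 200 camera calls.

## Task

Pick up the aluminium scoop tray by its wooden handle with all four metal pieces in it, carry it to the blue bin and tip it with its open end close above the bin, so that all four pieces slide off into the blue bin. Then set the empty tray gently back down, flat on its base in the middle of the black rubber mat, and let go. Do not knock the tray against the bin, and leave the bins, the bottle, the pot of punches and the pitch bowl where they are.

Things in the scene. Friction and masses are not known exactly. Their poses are not given: they have to be found in the camera images.
- tray: Aluminium scoop tray, 170 mm long (x) and 100 mm wide (y), floor and walls 3 mm thick, walls 22 mm high on both long sides and at the back (-x); the +x end is open. About 0.17 kg empty, 0.4 kg full. Origin: centre of its underside, x towards the open end, z up. A wooden fin handle stands over the back wall (see tray_grip)
- tray_grip (a point): Middle of the tray's handle, at x -80, y 0, z 58 mm in the tray's frame; axes as the tray's. The handle is an upright wooden fin, 14 mm thick (y), 50 mm long (x -105 to -55 mm), from 38 to 84 mm above the tray's underside, on a 30 mm wide brass bracket on the back wall; pinch it across y from above
- tray_lip (a point): Middle of the open end's edge, on top of the tray floor, at x 85, y 0, z 3 mm in the tray's frame; pieces leave the tray here
- block0: Square brass block 22 x 22 x 14 mm, about 58 g; lies loose and flat in the tray at the start. Origin: centre of its underside as built, z up its 14 mm height. The metal of the pieces slides on the tray floor once it slopes more than about 18 to 26 degrees (friction coefficient 0.32 to 0.48)
- block1: Square brass block 22 x 22 x 14 mm, about 58 g; lies loose and flat in the tray at the start. Origin: centre of its underside as built, z up its 14 mm height. The metal of the pieces slides on the tray floor once it slopes more than about 18 to 26 degrees (friction coefficient 0.32 to 0.48)
- puck0: Round copper puck 24 mm across and 14 mm high, about 56 g; lies loose and flat in the tray at the start. Origin: centre of its underside as built, z up its 14 mm height. The metal of the pieces slides on the tray floor once it slopes more than about 18 to 26 degrees (friction coefficient 0.32 to 0.48)
- puck1: Round copper puck 24 mm across and 14 mm high, about 56 g; lies loose and flat in the tray at the start. Origin: centre of its underside as built, z up its 14 mm height. The metal of the pieces slides on the tray floor once it slopes more than about 18 to 26 degrees (friction coefficient 0.32 to 0.48)
- blue_bin: Blue plastic open bin, where the pieces go: 160 x 140 mm outside (x, y), 75 mm high, walls and floor 5 mm thick, standing loose on the bench. Origin: centre of its underside, z up. Stands to the left or to the right of the robot, the other bin on the other side
- grey_bin: Grey plastic open bin with dark steel offcuts in it, not to be used or moved: 160 x 140 mm outside (x, y), 75 mm high, walls and floor 5 mm thick, standing loose on the bench. Origin: centre of its underside, z up. Stands to the left or to the right of the robot, the other bin on the other side
- mat: Black rubber mat 260 x 200 mm (x, y), 4 mm thick, fixed to the bench; the tray starts on it. Origin: centre of its underside
- punch_pot: White pot, 68 mm across, full of upright steel punches, 160 mm high in all, loose. Origin: centre of its underside
- pitch_bowl: Pitch bowl: steel bowl with red-brown pitch and a copper relief in it, on a black ring, 150 mm across, 90 mm high at most. Origin: centre of its underside
- oil_bottle: Closed amber glass bottle with a white cap and a blank paper label, 60 mm across, 200 mm high, loose, standing beyond the mat. Origin: centre of its underside
Not all that is in view belongs to the job. Of the things that look like the blue_bin, the larger one is meant.

How it is judged:
On the way, in this order (a step that is already met when the one before it is completed fails the run):
1. the tray is lifted at least 50 mm with all four pieces in it (height (world z) of tray above 0.05 m and x of block0 in the frame of tray between -0.088 and 0.088 m and y of block0 in the frame of tray between -0.052 and 0.052 m and z of block0 in the frame of tray between -0.005 and 0.05 m and x of block1 in the frame of tray between -0.088 and 0.088 m and y of block1 in the frame of tray between -0.052 and 0.052 m and z of block1 in the frame of tray between -0.005 and 0.05 m and x of puck0 in the frame of tray between -0.088 and 0.088 m and y of puck0 in the frame of tray between -0.052 and 0.052 m and z of puck0 in the frame of tray between -0.005 and 0.05 m and x of puck1 in the frame of tray between -0.088 and 0.088 m and y of puck1 in the frame of tray between -0.052 and 0.052 m and z of puck1 in the frame of tray between -0.005 and 0.05 m), for 0.2 s.
2. the tray is tipped (over 0.3 rad) with its open edge over the blue bin, at most 70 mm above the rim (angle between tray's own z axis and vertical above 0.3 rad and x of tray_lip in the frame of blue_bin between -0.085 and 0.085 m and y of tray_lip in the frame of blue_bin between -0.075 and 0.075 m and z of tray_lip in the frame of blue_bin between 0 and 0.145 m).
3. all four pieces are in the blue bin (x of block0 in the frame of blue_bin between -0.078 and 0.078 m and y of block0 in the frame of blue_bin between -0.068 and 0.068 m and z of block0 in the frame of blue_bin between -0.005 and 0.07 m and x of block1 in the frame of blue_bin between -0.078 and 0.078 m and y of block1 in the frame of blue_bin between -0.068 and 0.068 m and z of block1 in the frame of blue_bin between -0.005 and 0.07 m and x of puck0 in the frame of blue_bin between -0.078 and 0.078 m and y of puck0 in the frame of blue_bin between -0.068 and 0.068 m and z of puck0 in the frame of blue_bin between -0.005 and 0.07 m and x of puck1 in the frame of blue_bin between -0.078 and 0.078 m and y of puck1 in the frame of blue_bin between -0.068 and 0.068 m and z of puck1 in the frame of blue_bin between -0.005 and 0.07 m), for 0.2 s.
At the end, for the whole second after the job is handed in: All four pieces lie at rest inside the blue bin; the tray, released and at rest, lies flat (within 0.08 rad) on the mat with its centre within 50 mm of the mat's centre, any way round (all of step 3 and horizontal distance between tray and mat below 0.05 m and height (world z) of tray below 0.012 m and angle between tray's own z axis and vertical below 0.08 rad and linear speed of tray below 0.02 m/s and contact force between the fingers and tray below 0.1 N and linear speed of each of block0, block1, puck0, puck1 below 0.03 m/s); the robot touches nothing.
It fails at once if the tray knocks or presses on the blue bin with more than 12 N (contact force between tray and blue_bin above 12 N).
It fails at once if the emptied tray (all four pieces in the blue bin) is banged or pressed down on the mat with more than 30 N ((x of block0 in the frame of blue_bin between -0.078 and 0.078 m and y of block0 in the frame of blue_bin between -0.068 and 0.068 m and z of block0 in the frame of blue_bin between -0.005 and 0.07 m) and (x of block1 in the frame of blue_bin between -0.078 and 0.078 m and y of block1 in the frame of blue_bin between -0.068 and 0.068 m and z of block1 in the frame of blue_bin between -0.005 and 0.07 m) and (x of puck0 in the frame of blue_bin between -0.078 and 0.078 m and y of puck0 in the frame of blue_bin between -0.068 and 0.068 m and z of puck0 in the frame of blue_bin between -0.005 and 0.07 m) and (x of puck1 in the frame of blue_bin between -0.078 and 0.078 m and y of puck1 in the frame of blue_bin between -0.068 and 0.068 m and z of puck1 in the frame of blue_bin between -0.005 and 0.07 m) and contact force between tray and mat above 30 N).
It fails at once if a bin is moved more than 20 mm (distance of any of blue_bin, grey_bin from where it was at the start of the episode above 0.02 m).
It fails at once if the bottle, the pot of punches or the pitch bowl is moved more than 15 mm or tipped (distance of any of oil_bottle, punch_pot, pitch_bowl from where it was at the start of the episode above 0.015 m or angle between any of punch_pot, oil_bottle's own z axis and vertical above 0.2 rad).
It also fails if it takes over 64 s, if anything falls off the work surface, if the arm or the gripper's body presses on something with over 40 N, if the wrist force passes 120 N, or if a joint passes its speed limit or range.

## Working session

There is one attempt and no reset: what is moved stays moved. The work goes in short steps, Python scripts to look and compute and a tool call to move; the robot and the scene stay as the last step left them, time stands still between calls to the robot, and variables do not carry over. Pictures are saved under pics/ and viewed, at most 11 in all, crops included, and the job is handed in when it is done.

Besides the shell and the picture viewer there is one more tool, called after "Call:" by a JSON object that holds its "api" and its "payload", one argument or row to a line. jog_arm: Moves the arm, as the interface text tells. Its arguments: {"type":"object","properties":{"steps":{"type":"array","items":{"type":"array","items":{"type":"number"}}},"squeeze":{"type":"number"}},"required":["steps"]}

```bash
mkdir -p pics; cat > h.py <<'E'
from station import *
import numpy as np, cv2
from scipy.spatial.transform import Rotation as Ro
def K(p):
    f=210/np.tan(np.radians(p["fov_y"])/2)
    return np.array([[f,0,p["cx"]],[0,f,p["cy"]],[0,0,1]]), np.array([p["k1"],0,0,0,0.])
def ray(p,uv,z):
    k,d=K(p); n=cv2.undistortPoints(np.array(uv,float).reshape(-1,1,2),k,d).reshape(-1,2)
    R=np.array(p["R"]);t=np.array(p["t"]);c=-R.T@t
    D=np.c_[n,np.ones(len(n))]@R
    return c+D*((z-c[2])/D[:,2])[:,None]
def proj(p,X):
    k,d=K(p); return cv2.projectPoints(np.array(X,float).reshape(-1,1,3),cv2.Rodrigues(np.array(p["R"]))[0],np.array(p["t"],float),k,d)[0].reshape(-1,2)
E
python3 - <<'E'
from h import *
for n in ("scene","top"):
    p=grab_frame(n); cv2.imwrite(f"pics/{n}0.png",p["pixels"])
    print(n,p["fov_y"],p["k1"],-np.array(p["R"]).T@np.array(p["t"]))
    for l in ["tray","blue_bin","grey_bin","mat","punch_pot","pitch_bowl","oil_bottle","tray_grip","block0","puck0"]:
        for d in spot_in(p,l)[:5]: 
            r=d["rect"]; c=[r[0]+r[2]/2,r[1]+r[3]/2]
            print(l,round(d["score"],2),np.round(r),ray(p,c,0.03).round(3))
print(observe())
E
```

```text
scene 43.78194418225135 -0.0829996984031153 [1.22548004 0.19813896 1.01641317]
tray 0.83 [207. 195.  85.  65.] [[ 0.572 -0.038  0.03 ]]
blue_bin 0.9 [122. 132.  80.  77.] [[ 0.464 -0.302  0.03 ]]
blue_bin 0.57 [184.  98.  53.  48.] [[ 0.266 -0.243  0.03 ]]
grey_bin 0.89 [374. 190.  78.  86.] [[0.489 0.328 0.03 ]]
mat 0.89 [184. 177. 126. 110.] [[ 0.586 -0.041  0.03 ]]
mat 0.62 [254. 208.   9.  10.] [[ 0.527 -0.031  0.03 ]]
punch_pot 0.8 [ 96. 216.  38.  57.] [[ 0.698 -0.32   0.03 ]]
punch_pot 0.62 [258. 224.  10.   9.] [[ 0.569 -0.008  0.03 ]]
punch_pot 0.35 [121. 133.  82.  79.] [[ 0.469 -0.3    0.03 ]]
oil_bottle 0.58 [208. 264.  36.  66.] [[ 0.756 -0.035  0.03 ]]
tray_grip 0.56 [208. 194.  85.  65.] [[ 0.571 -0.037  0.03 ]]
block0 0.69 [250. 209.  12.  13.] [[ 0.535 -0.035  0.03 ]]
block0 0.45 [244. 235.  12.  10.] [[ 0.605 -0.029  0.03 ]]
puck0 0.43 [231. 221.  12.   9.] [[ 0.574 -0.068  0.03 ]]
top 57.82272973603369 -0.0482966569048036 [ 0.46940668 -0.00994682  0.90397003]
tray 0.57 [256. 160.  75.  80.] [[ 0.564 -0.049  0.03 ]]
blue_bin 0.88 [368. 204.  75.  76.] [[ 0.462 -0.30
[... 562 characters left out ...]
oint_positions': array([-1.29011992e+00,  3.58788851e-01,  1.51041336e+00,  1.67099557e-05,
        1.27247613e+00, -1.15102770e-01]), 'joint_velocities': array([ 0.00102731,  0.00047401,  0.00145349, -0.00146371,  0.00013244,
        0.00020504]), 'tau': array([ 7.98868168e-04, -5.15343940e+01, -2.71132225e+01,  6.75351033e-02,
        2.47203244e-02, -1.32724381e-05]), 'position': array([ 0.23130524, -0.55359125,  0.23062432]), 'tcp_rot': array([-4.33560676e-05,  9.80484151e-01,  1.96598138e-01,  4.41575734e-06]), 'contact_force': array([ 0.43516664,  0.0309673 , -0.33625747]), 'moment': array([-0.00467313,  0.00195877, -0.03250998]), 'finger_force': 0.0, 'finger_gap': 0.08786474118087605}
```

```bash
python3 - <<'E'
import cv2
a=cv2.imread("pics/top0.png")[130:290,220:450]
cv2.imwrite("pics/topc.png",cv2.resize(a,None,fx=3.4,fy=3.4,interpolation=cv2.INTER_CUBIC))
E
```

```text
(no output)
```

View pics/topc.png

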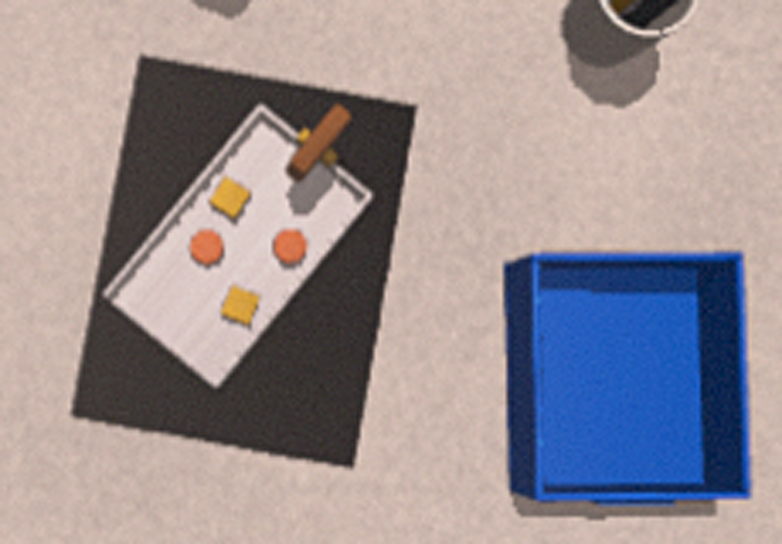

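View pics/scene0.png

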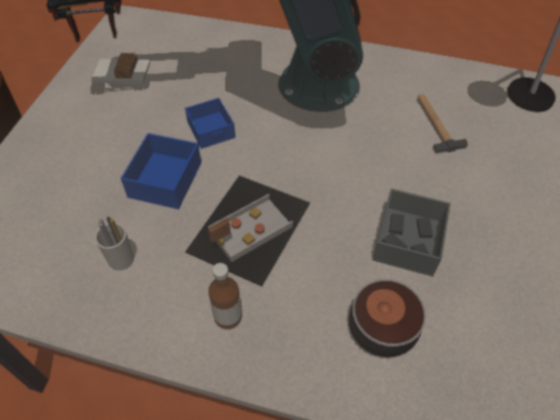

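The top crop shows the mat with corners at about (140,57), (415,105), (353,466) and (73,415). The tray's open end runs from (105,295) to (218,387), and the brown handle from (342,112) to (297,172). The large blue bin spans (505–748, 253–497). The scene view confirms this is the larger of the two blue bins, with the punch pot near it.

```bash
python3 - <<'E'
from h import *
p=grab_frame("top")
c=lambda L:[(220+x/3.4-.35,130+y/3.4-.35) for x,y in L]
print("mat",(m:=ray(p,c([(140,57),(415,105),(353,466),(73,415)]),.004)).round(3).tolist(), m.mean(0).round(3), [np.linalg.norm(m[i]-m[i-1]).round(3) for i in range(4)])
b=ray(p,c([(262,105),(372,198)]),.026); o=ray(p,c([(105,295),(218,387)]),.026)
print("back",b.round(4).tolist(),"open",o.round(4).tolist())
bm,om=b.mean(0),o.mean(0); d=bm-om; print("len",np.linalg.norm(d),"wid",np.linalg.norm(b[0]-b[1]),np.linalg.norm(o[0]-o[1]),"yaw open dir",np.degrees(np.arctan2(-d[1],-d[0])),"centre",(bm+om)/2)
h=ray(p,c([(342,112),(297,172)]),.088);print("handle",h.round(4).tolist(),h.mean(0),np.linalg.norm(h[0]-h[1]),np.degrees(np.arctan2(*(h[1]-h[0])[[1,0]])))
r=ray(p,c([(535,255),(741,254),(748,495),(537,498)]),.075);print("bin",r.round(4).tolist(),r.mean(0),[np.linalg.norm(r[i]-r[i-1]).round(3) for i in range(4)])
# handle by colour
hsv=cv2.cvtColor(p["pixels"],cv2.COLOR_BGR2HSV)[155:190,298:330]
m=((hsv[...,0]<14)&(hsv[...,1]>120)&(hsv[...,2]<170)).astype(np.uint8)
rc=cv2.minAreaRect(cv2.findNonZero(m)); print(rc,m.sum(), ray(p,[(rc[0][0]+298,rc[0][1]+155)],.08))
E
```

```text
mat [[0.697, 0.026, 0.004], [0.66, -0.168, 0.004], [0.408, -0.119, 0.004], [0.445, 0.075, 0.004]] [ 0.552 -0.047  0.004] [np.float64(0.256), np.float64(0.197), np.float64(0.257), np.float64(0.197)]
back [[0.6566, -0.0586, 0.026], [0.5912, -0.133, 0.026]] open [[0.5268, 0.0503, 0.026], [0.4634, -0.0258, 0.026]]
len 0.16812288681752738 wid 0.09902012490337843 0.0990051288250988 yaw open dir 139.99316390511393 centre [ 0.55951559 -0.04178032  0.026     ]
handle [[0.6383, -0.1064, 0.088], [0.5998, -0.0768, 0.088]] [ 0.61906648 -0.09158413  0.088     ] 0.048491869812314514 142.47499806712807
bin [[0.5462, -0.231, 0.075], [0.5453, -0.3662, 0.075], [0.3898, -0.3647, 0.075], [0.3904, -0.2278, 0.075]] [ 0.46792708 -0.29740796  0.075     ] [np.float64(0.156), np.float64(0.135), np.float64(0.156), np.float64(0.137)]
((15.320000648498535, 16.239999771118164), (6.40000057220459, 24.800003051757812), 36.869895935058594) 142 [[ 0.6208834  -0.09169755  0.08      ]]
```

```bash
cat >> h.py <<'E'
def goal(lip=None,grip=None,yaw=140,tilt=0):
    """tool pose for tray yaw (deg), tilted open-end-down; tool x = -tray x"""
    T=Ro.from_euler("z",yaw,degrees=True)*Ro.from_euler("y",tilt,degrees=True)
    if grip is None: grip=np.array(lip)+T.apply([-.165,0,.055])
    R=T*Ro.from_matrix(np.array([[-1,0,0],[0,1,0],[0,0,-1.]]).T)
    return np.array(grip)+R.apply([0,0,.011]),R
def plan(P,R):
    s=observe(); q=s["tcp_rot"]; C=Ro.from_quat([q[1],q[2],q[3],q[0]])
    print("t",s["time"],"pos",s["position"].round(4),"goal",P.round(4),"shift/10cm",(C.inv().apply(P-s["position"])*10).round(3),"turn/45",((C.inv()*R).as_rotvec()/(np.pi/4)).round(3),"F",s["contact_force"].round(1))
E
python3 -c "
from h import *
plan(*goal(grip=[.62,-.0925,.23]))"
```

```text
t 1.15 pos [ 0.2313 -0.5536  0.2306] goal [ 0.62   -0.0925  0.219 ] shift/10cm [ 5.364 -2.756  0.117] turn/45 [-0.     0.     1.393] F [-0.1 -0.2  0.4]
```

Call:
{"api": "jog_arm", "payload": {
  "steps": [
    [1,0.4,-0.2,0,0,0,0],
    [1,0.8,-0.4,0,0,0,0],
    [1,1,-0.5,0,0,0,0]
  ]
}}

```text
time: 1.45
position: [0.3057, -0.4663, 0.2305]
tcp_rot: [-0.001, 0.98, 0.197, 0.0]
contact_force: [-0.5, 0.1, -0.3]
finger_gap: 0.0879
finger_force: 0.0
```

Call:
{"api": "jog_arm", "payload": {
  "steps": [
    [1,0.4,-0.2,0,0,0,0],
    [1,0.8,-0.4,0,0,0,0],
    [1,1,-0.5,0,0,0,0]
  ]
}}

```text
time: 1.75
position: [0.3789, -0.3815, 0.2307]
tcp_rot: [-0.0, 0.98, 0.197, 0.0]
contact_force: [0.4, -0.9, 0.3]
finger_gap: 0.0877
finger_force: 0.0
```

Call:
{"api": "jog_arm", "payload": {
  "steps": [
    [1,0.4,-0.2,0,0,0,0],
    [1,0.8,-0.4,0,0,0,0],
    [1,1,-0.5,0,0,0,0]
  ]
}}

```text
time: 2.05
position: [0.452, -0.2969, 0.2308]
tcp_rot: [-0.0, 0.98, 0.197, 0.0]
contact_force: [-0.2, -0.1, 0.8]
finger_gap: 0.0878
finger_force: 0.0
```

Call:
{"api": "jog_arm", "payload": {
  "steps": [
    [1,0.4,-0.2,0,0,0,0],
    [1,0.8,-0.4,0,0,0,0],
    [1,1,-0.5,0,0,0,0]
  ]
}}

```text
time: 2.35
position: [0.5252, -0.2123, 0.2308]
tcp_rot: [-0.0, 0.98, 0.197, 0.001]
contact_force: [-0.1, -0.8, 0.1]
finger_gap: 0.0877
finger_force: 0.0
```

Call:
{"api": "jog_arm", "payload": {
  "steps": [
    [1,0.4,-0.2,0,0,0,0.2],
    [1,0.8,-0.4,0,0,0,0.4],
    [1,1,-0.5,0,0,0,0.6],
    [1,1,-0.5,0,0,0,0.8],
    [1,1,-0.5,0,0,0,0.95],
    [1,1,-0.5,0,0,0,0.95],
    [1,1,-0.5,0,0,0,0.95]
  ]
}}

```text
time: 3.05
position: [0.5962, -0.1302, 0.2306]
tcp_rot: [-0.0, 0.985, -0.172, -0.0]
contact_force: [0.0, -0.2, 0.9]
finger_gap: 0.0881
finger_force: 0.0
```

```bash
python3 -c "
from h import *
plan(*goal(grip=[.62,-.0925,.17]));print(observe()['joint_positions'].round(2))"
```

```text
t 3.05 pos [ 0.5962 -0.1302  0.2306] goal [ 0.62   -0.0925  0.159 ] shift/10cm [ 0.096 -0.435  0.716] turn/45 [-0.     0.     0.448] F [ 0.  -0.2  0.9]
[-0.33  0.37  1.49  0.    1.28  1.59]
```

Call:
{"api": "jog_arm", "payload": {
  "steps": [
    [1,0.05,-0.2,0,0,0,0.15],
    [1,0.1,-0.44,0,0,0,0.3],
    [1,0.1,-0.44,0.3,0,0,0.448],
    [1,0.1,-0.44,0.6,0,0,0.448],
    [1,0.1,-0.44,0.72,0,0,0.448],
    [1,0.1,-0.44,0.72,0,0,0.448],
    [1,0.1,-0.44,0.72,0,0,0.448]
  ]
}}

```text
time: 3.75
position: [0.6212, -0.0927, 0.1594]
tcp_rot: [-0.0, 0.939, -0.344, 0.0]
contact_force: [0.6, 0.2, -0.0]
finger_gap: 0.088
finger_force: 0.0
```

```bash
python3 - <<'E'
from h import *
plan(*goal(grip=[.62,-.0925,.064]))
p=grab_frame("top"); s=observe()
cv2.imwrite("pics/t2.png",cv2.resize(p["pixels"][110:290,200:430],None,fx=3.4,fy=3.4,interpolation=cv2.INTER_CUBIC))
E
```

```text
t 3.75 pos [ 0.6212 -0.0927  0.1594] goal [ 0.62   -0.0925  0.053 ] shift/10cm [-0.011  0.007  1.064] turn/45 [-0.001 -0.001 -0.004] F [ 0.6  0.2 -0. ]
```

View pics/t2.png

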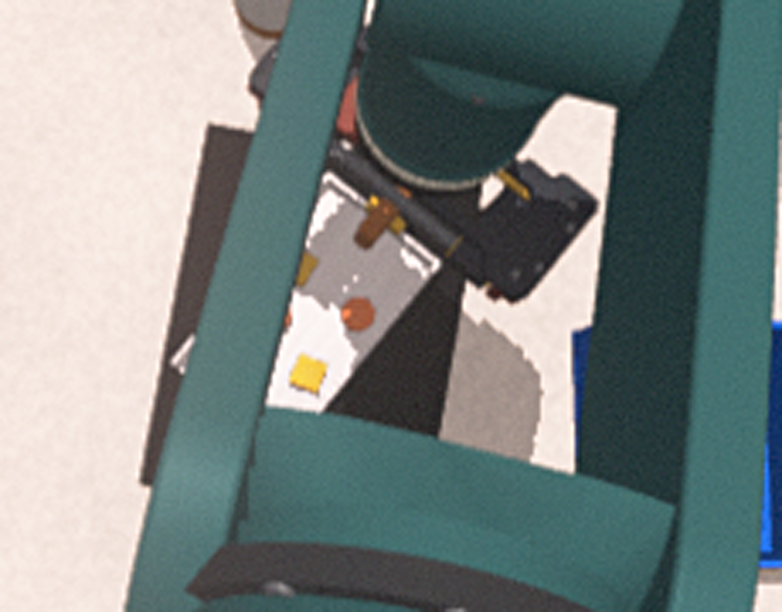

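The jaws straddle the handle, which shows at (375,220). The gripper body's left end at (260,85) lies near the bottle, so I'll check that clearance before descending.

```bash
python3 - <<'E'
from h import *
p=grab_frame("top"); print("near edge",ray(p,[(282,124)],0)); P,R=goal(grip=[.62,-.0925,.064])
print([(P+R.apply([a,-.089,-.07])).round(3).tolist() for a in(-.0375,.0375)], [(P+R.apply([a,.089,-.07])).round(3).tolist() for a in(-.0375,.0375)])
p=grab_frame("scene"); print("far edge",ray(p,[(227,327)],0))
E
```

```text
near edge [[ 0.75269504 -0.02581158  0.        ]]
[[0.648, -0.0, 0.123], [0.706, -0.048, 0.123]] [[0.534, -0.137, 0.123], [0.592, -0.185, 0.123]]
far edge [[ 0.80884642 -0.01727089  0.        ]]
```

Clearance to the bottle is about 45 mm, so I'm descending.

Call:
{"api": "jog_arm", "payload": {
  "steps": [
    [1,-0.01,0,0.3,0,0,0],
    [1,-0.01,0,0.6,0,0,0],
    [1,-0.01,0,0.8,0,0,0],
    [1,-0.01,0,0.95,0,0,0],
    [1,-0.01,0,1,0,0,0],
    [1,-0.01,0,1,0,0,0]
  ]
}}

```text
time: 4.5
position: [0.6202, -0.0917, 0.0587]
tcp_rot: [-0.0, 0.939, -0.344, -0.0]
contact_force: [0.1, -0.5, 0.3]
finger_gap: 0.0878
finger_force: 0.0
```

Call:
{"api": "jog_arm", "payload": {
  "steps": [
    [1,0,0,0.06,0,0,0],
    [1,0,0,0.06,0,0,0],
    [0.4,0,0,0.06,0,0,0],
    [0.2,0,0,0.06,0,0,0],
    [0.15,0,0,0.06,0,0,0],
    [0.1,0,0,0.06,0,0,0],
    [0,0,0,0.06,0,0,0],
    [0,0,0,0.06,0,0,0]
  ],
  "squeeze": 15
}}

```text
time: 5.3
position: [0.62, -0.0916, 0.0527]
tcp_rot: [-0.0, 0.939, -0.344, -0.0]
contact_force: [-0.2, -0.0, 0.7]
finger_gap: 0.0431
finger_force: 0.0
```

Call:
{"api": "jog_arm", "payload": {
  "steps": [
    [0,0,0,0,0,0,0],
    [0,0,0,0,0,0,0],
    [0,0,0,0,0,0,0],
    [0,0,0,0,0,0,0]
  ],
  "squeeze": 60
}}

```text
time: 5.7
position: [0.6201, -0.0916, 0.0527]
tcp_rot: [-0.0, 0.939, -0.344, 0.0]
contact_force: [-0.1, 0.3, 0.7]
finger_gap: 0.0136
finger_force: 60.0
```

Call:
{"api": "jog_arm", "payload": {
  "steps": [
    [0,0,0,-0.03,0,0,0],
    [0,0,0,-0.08,0,0,0],
    [0,0,0,-0.16,0,0,0],
    [0,0,0,-0.26,0,0,0],
    [0,0,0,-0.34,0,0,0],
    [0,0,0,-0.4,0,0,0],
    [0,0,0,-0.4,0,0,0],
    [0,0,0,-0.4,0,0,0]
  ]
}}

```text
time: 6.5
position: [0.62, -0.0916, 0.0929]
tcp_rot: [-0.0, 0.939, -0.344, 0.0]
contact_force: [-0.0, 0.7, -3.4]
finger_gap: 0.0139
finger_force: 60.0
```

```bash
python3 - <<'E'
from h import *
s=observe();print(s["contact_force"],s["moment"],s["finger_force"],s["position"])
p=grab_frame("scene")
cv2.imwrite("pics/s3.png",cv2.resize(p["pixels"][130:290,130:330],None,fx=3.7,fy=3.7,interpolation=cv2.INTER_CUBIC))
E
```

```text
[-0.04818399  0.68994553 -3.44283707] [-0.035253   -0.21375519  0.01203564] 59.998462200164795 [ 0.62001592 -0.0916242   0.09286133]
```

View pics/s3.png

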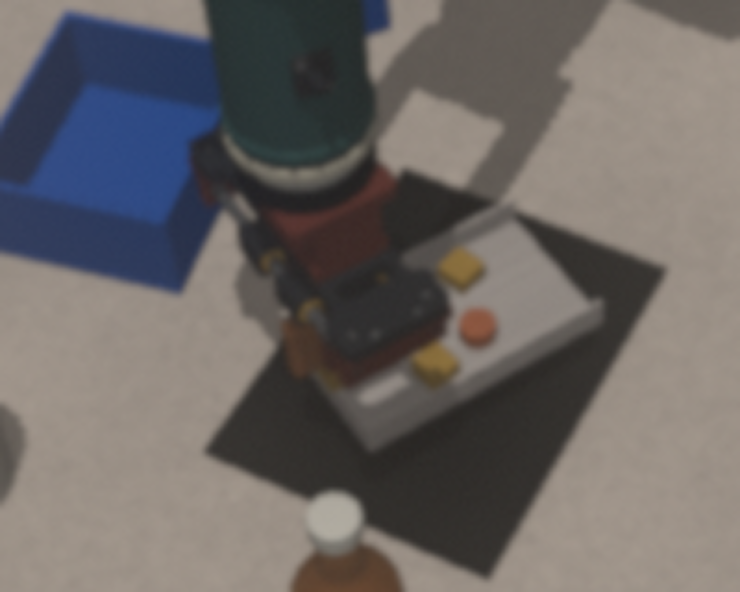

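The tray is off the mat with the pieces aboard. The near wall's back bottom corner is at (372,450) and its open-end top at (601,303). I'll check the sag from these.

```bash
python3 - <<'E'
from h import *
p=grab_frame("scene")
for tl in (0,5,10):
    T=Ro.from_euler("z",140,degrees=True)*Ro.from_euler("y",tl,degrees=True)
    g=np.array([.62,-.0916,.104])
    X=[g+T.apply(np.array(c)/1e3-np.array([-.08,0,.058])) for c in([-85,-50,0],[85,-50,22],[85,50,22],[85,-50,0])]
    print(tl,((proj(p,X)-[130,130]+.35)*3.7).round().tolist())
plan(*goal(grip=[.62,-.0916,.3]))
E
```

```text
0 [[373.0, 451.0], [606.0, 299.0], [514.0, 196.0], [604.0, 320.0]]
5 [[365.0, 455.0], [600.0, 315.0], [509.0, 213.0], [596.0, 337.0]]
10 [[358.0, 458.0], [593.0, 332.0], [503.0, 230.0], [587.0, 355.0]]
t 6.6 pos [ 0.6196 -0.0915  0.0923] goal [ 0.62   -0.0916  0.289 ] shift/10cm [ 2.000e-03 -1.000e-03 -1.967e+00] turn/45 [ 0.     0.001 -0.005] F [-0.2 -0.6 -3.2]
```

Call:
{"api": "jog_arm", "payload": {
  "steps": [
    [0,0,0,-0.05,0,0,0],
    [0,0,0,-0.15,0,0,0],
    [0,0,0,-0.3,0,0,0],
    [0,0,0,-0.45,0,0,0],
    [0,0,0,-0.6,0,0,0],
    [0,0,0,-0.75,0,0,0],
    [0,0,0,-0.82,0,0,0],
    [0,0,0,-0.85,0,0,0]
  ]
}}

```text
time: 7.4
position: [0.6206, -0.0917, 0.1789]
tcp_rot: [-0.0, 0.939, -0.344, 0.001]
contact_force: [0.8, -0.7, -3.7]
finger_gap: 0.0135
finger_force: 60.0
```

Call:
{"api": "jog_arm", "payload": {
  "steps": [
    [0,0,0,-0.05,0,0,0],
    [0,0,0,-0.15,0,0,0],
    [0,0,0,-0.3,0,0,0],
    [0,0,0,-0.45,0,0,0],
    [0,0,0,-0.6,0,0,0],
    [0,0,0,-0.75,0,0,0],
    [0,0,0,-0.82,0,0,0],
    [0,0,0,-0.85,0,0,0]
  ]
}}

```text
time: 8.2
position: [0.6203, -0.0917, 0.2634]
tcp_rot: [-0.0, 0.939, -0.344, 0.0]
contact_force: [0.8, 0.0, -3.4]
finger_gap: 0.0135
finger_force: 60.0
```

Call:
{"api": "jog_arm", "payload": {
  "steps": [
    [0,0.03,0.035,0,0,0,0],
    [0,0.09,0.1,0,0,0,0],
    [0,0.18,0.215,0,0,0,0],
    [0,0.3,0.36,0,0,0,0],
    [0,0.43,0.51,0,0,0,0],
    [0,0.56,0.67,0,0,0,0],
    [0,0.66,0.79,0,0,0,0],
    [0,0.72,0.86,0,0,0,0]
  ]
}}

```text
time: 9.0
position: [0.6192, -0.2063, 0.2624]
tcp_rot: [0.0, 0.939, -0.345, -0.0]
contact_force: [-1.1, -0.6, -2.9]
finger_gap: 0.0135
finger_force: 60.0
```

Call:
{"api": "jog_arm", "payload": {
  "steps": [
    [0,0.03,0.035,0,0,0,0],
    [0,0.09,0.1,0,0,0,0],
    [0,0.18,0.215,0,0,0,0],
    [0,0.3,0.36,0,0,0,0],
    [0,0.43,0.51,0,0,0,0],
    [0,0.56,0.67,0,0,0,0],
    [0,0.66,0.79,0,0,0,0],
    [0,0.72,0.86,0,0,0,0]
  ]
}}

```text
time: 9.8
position: [0.6186, -0.3183, 0.2624]
tcp_rot: [0.0, 0.939, -0.345, -0.0]
contact_force: [0.3, -0.5, -4.4]
finger_gap: 0.0135
finger_force: 60.0
```

Call:
{"api": "jog_arm", "payload": {
  "steps": [
    [0,0.03,0.035,0,0,0,0],
    [0,0.09,0.1,0,0,0,0],
    [0,0.18,0.215,0,0,0,0],
    [0,0.3,0.36,0,0,0,0],
    [0,0.43,0.51,0,0,0,0],
    [0,0.56,0.67,0,0,0,0],
    [0,0.66,0.79,0,0,0,0],
    [0,0.72,0.86,0,0,0,0]
  ]
}}

```text
time: 10.6
position: [0.6179, -0.4305, 0.2623]
tcp_rot: [0.0, 0.939, -0.345, -0.0]
contact_force: [-0.7, -0.4, -3.8]
finger_gap: 0.0135
finger_force: 60.0
```

```bash
python3 - <<'E'
from h import *
plan(*goal(lip=[.495,-.32,.125])); print(observe()["joint_positions"].round(2))
p=grab_frame("scene")
cv2.imwrite("pics/s4.png",cv2.resize(p["pixels"][80:290,60:320],None,fx=2.8,fy=2.8,interpolation=cv2.INTER_CUBIC))
for l in("punch_pot","blue_bin"):
    q=grab_frame("top") if l=="punch_pot" else q
    print([(d["rect"],d["score"]) for d in spot_in(q,l)[:2]])
print(ray(q,[(404,148)],0))
E
```

```text
t 10.6 pos [ 0.6179 -0.4305  0.2623] goal [ 0.6214 -0.4261  0.169 ] shift/10cm [-0.002 -0.057  0.933] turn/45 [ 0.     0.    -0.007] F [-0.7 -0.4 -3.8]
[-0.7   0.56  1.09 -0.    1.49  1.57]
[([382.6, 107.1, 43.4, 39.3], 0.87), ([91.0, 193.6, 79.2, 76.9], 0.66)]
[([346.4, 293.8, 57.1, 44.5], 0.91), ([368.7, 204.2, 71.4, 76.6], 0.61)]
[[ 0.69072407 -0.32176643  0.        ]]
```

View pics/s4.png

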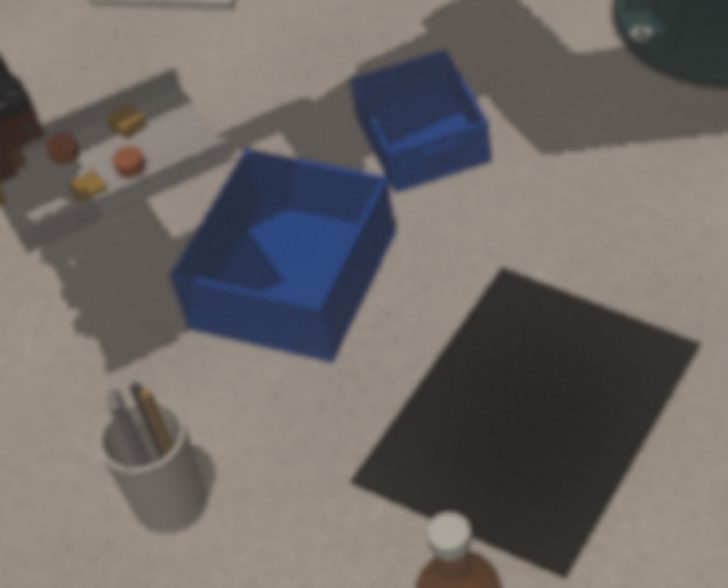

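The tray holds all four pieces at (60–145, 120–185). The large bin's rim corners are (247,150), (388,180), (327,307) and (175,272). The pot stands clear at (150,450).

```bash
cat > tilt.py <<'E'
from h import *
def rows(lip,tilts,yaw=140):
    P0,R0=goal(lip=lip,yaw=yaw,tilt=tilts[0])
    for t in tilts[1:]:
        P,R=goal(lip=lip,yaw=yaw,tilt=t)
        print(t,(R0.inv().apply(P-P0)*10).round(3).tolist(),((R0.inv()*R).as_rotvec()/(np.pi/4)).round(3).tolist())
E
python3 - <<'E'
from tilt import *
p=grab_frame("scene")
r=ray(p,[(60+x/2.8-.35,80+y/2.8-.35) for x,y in[(247,150),(388,180),(327,307),(175,272)]],.075);print(r.round(3).tolist(),r.mean(0))
rows([.495,-.32,.122],[0,4,8,12,16,20]); rows([.495,-.32,.122],[20,25,30,35,40,45])
E
```

```text
[[0.389, -0.364, 0.075], [0.392, -0.226, 0.075], [0.543, -0.224, 0.075], [0.541, -0.365, 0.075]] [ 0.46646232 -0.29460948  0.075     ]
4 [-0.035, 0.0, -0.114] [0.0, 0.089, 0.0]
8 [-0.077, 0.0, -0.225] [0.0, 0.178, 0.0]
12 [-0.128, -0.0, -0.333] [0.0, 0.267, 0.0]
16 [-0.185, 0.0, -0.438] [0.0, 0.356, 0.0]
20 [-0.25, 0.0, -0.538] [0.0, 0.444, 0.0]
25 [-0.045, 0.0, -0.142] [0.0, 0.111, -0.0]
30 [-0.101, -0.0, -0.28] [0.0, 0.222, -0.0]
35 [-0.17, -0.0, -0.412] [-0.0, 0.333, 0.0]
40 [-0.25, -0.0, -0.538] [0.0, 0.444, 0.0]
45 [-0.341, -0.0, -0.656] [0.0, 0.556, -0.0]
```

Call:
{"api": "jog_arm", "payload": {
  "steps": [
    [0,0,-0.01,0.05,0,0,0],
    [0,0,-0.02,0.15,0,0,0],
    [0,0,-0.03,0.3,0,0,0],
    [0,0,-0.04,0.45,0,0,0],
    [0,0,-0.05,0.6,0,0,0],
    [0,0,-0.057,0.75,0,0,0],
    [0,0,-0.057,0.88,0,0,0],
    [0,0,-0.057,0.93,0,0,0]
  ]
}}

```text
time: 11.65
position: [0.6211, -0.423, 0.167]
tcp_rot: [-0.001, 0.939, -0.344, -0.002]
contact_force: [0.6, -0.7, -3.5]
finger_gap: 0.0138
finger_force: 60.0
```

Call:
{"api": "jog_arm", "payload": {
  "steps": [
    [0,-0.015,0,-0.057,0,0.045,0],
    [0,-0.035,0,-0.114,0,0.089,0],
    [0,-0.077,0,-0.225,0,0.178,0],
    [0,-0.128,0,-0.333,0,0.267,0],
    [0,-0.155,0,-0.385,0,0.31,0],
    [0,-0.185,0,-0.438,0,0.356,0],
    [0,-0.217,0,-0.488,0,0.4,0],
    [0,-0.25,0,-0.538,0,0.444,0]
  ]
}}

```text
time: 12.45
position: [0.6026, -0.4075, 0.2241]
tcp_rot: [0.06, 0.925, -0.339, 0.164]
contact_force: [0.1, -0.4, -3.9]
finger_gap: 0.0137
finger_force: 60.0
```

```bash
python3 - <<'E'
from h import *
plan(*goal(lip=[.495,-.32,.122],tilt=20)); print(observe()["joint_positions"].round(2))
p=grab_frame("scene")
cv2.imwrite("pics/s5.png",cv2.resize(p["pixels"][80:240,60:260],None,fx=3.7,fy=3.7,interpolation=cv2.INTER_CUBIC))
E
```

```text
t 12.45 pos [ 0.6026 -0.4075  0.2241] goal [ 0.6022 -0.41    0.2198] shift/10cm [-0.002  0.021  0.045] turn/45 [ 0.002 -0.001 -0.005] F [ 0.1 -0.4 -3.9]
[-0.69  0.39  1.55 -0.01  0.86  1.59]
```

View pics/s5.png

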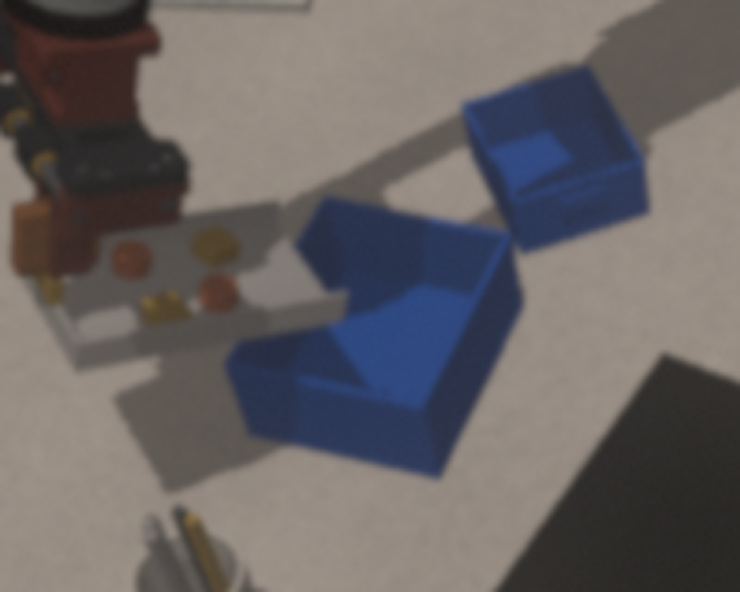

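The tray is tilted 20°, with its lip over the near edge of the bin and the pieces still aboard. I'll shift the lip 15 mm further in, then tip on.

Call:
{"api": "jog_arm", "payload": {
  "steps": [
    [0,-0.03,0,0,0,0,0],
    [0,-0.08,0,-0.005,0,0,0],
    [0,-0.13,0,-0.01,0,0,0],
    [0,-0.155,0,-0.013,0,0,0]
  ]
}}

```text
time: 12.9
position: [0.5909, -0.3975, 0.2186]
tcp_rot: [0.059, 0.925, -0.339, 0.162]
contact_force: [-1.2, 0.2, -3.8]
finger_gap: 0.0137
finger_force: 60.0
```

Call:
{"api": "jog_arm", "payload": {
  "steps": [
    [0,-0.022,0,-0.072,0,0.055,0],
    [0,-0.045,0,-0.142,0,0.111,0],
    [0,-0.073,0,-0.21,0,0.167,0],
    [0,-0.101,0,-0.28,0,0.222,0],
    [0,-0.101,0,-0.28,0,0.222,0],
    [0,-0.135,0,-0.346,0,0.278,0],
    [0,-0.17,0,-0.412,0,0.333,0],
    [0,-0.17,0,-0.412,0,0.333,0]
  ]
}}

```text
time: 13.7
position: [0.5678, -0.3778, 0.252]
tcp_rot: [0.103, 0.896, -0.328, 0.281]
contact_force: [-0.3, 0.2, -1.6]
finger_gap: 0.0138
finger_force: 60.0
```

```bash
python3 - <<'E'
from h import *
plan(*goal(lip=[.484,-.308,.122],tilt=35)); print(observe()["joint_positions"].round(2))
p=grab_frame("scene")
cv2.imwrite("pics/s6.png",cv2.resize(p["pixels"][80:240,60:260],None,fx=3.7,fy=3.7,interpolation=cv2.INTER_CUBIC))
from tilt import rows; rows([.48,-.3,.122],[35,40,45,50])
E
```

```text
t 13.7 pos [ 0.5678 -0.3778  0.252 ] goal [ 0.5682 -0.3787  0.2527] shift/10cm [ 0.011  0.003 -0.001] turn/45 [ 0.003  0.003 -0.004] F [-0.3  0.2 -1.6]
[-0.68  0.23  1.84 -0.03  0.47  1.61]
40 [-0.045, -0.0, -0.142] [0.0, 0.111, 0.0]
45 [-0.101, 0.0, -0.28] [0.0, 0.222, 0.0]
50 [-0.17, 0.0, -0.412] [-0.0, 0.333, 0.0]
```

View pics/s6.png

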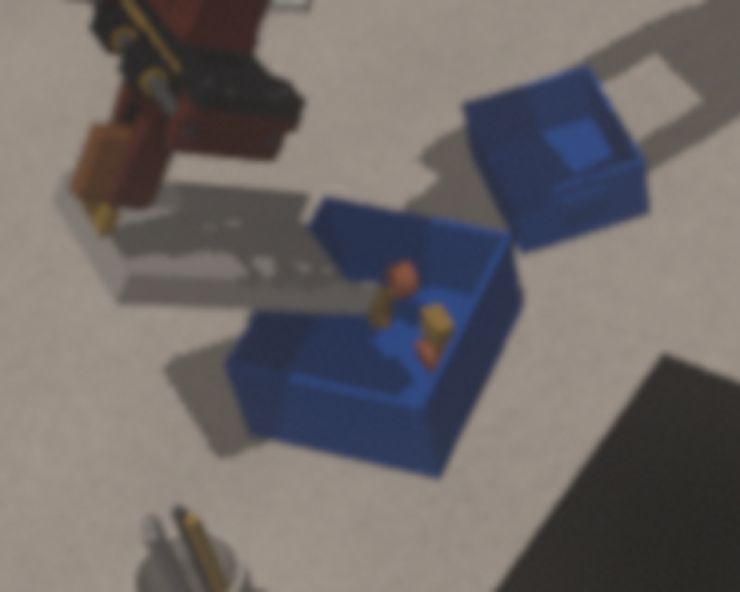

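The tray is empty. Pieces show in the bin at (402,280), (382,307), (437,322) and (428,352). I'll let them settle, raise the tray and check.

Call:
{"api": "jog_arm", "payload": {
  "steps": [
    [0,0,0,0,0,0,0],
    [0,0,0,0,0,0,0],
    [0,0.02,0,-0.03,0,0,0],
    [0,0.1,0,-0.15,0,0,0],
    [0,0.25,0,-0.35,0,0,0],
    [0,0.4,0,-0.55,0,0,0],
    [0,0.5,0,-0.7,0,0,0],
    [0,0.5,0,-0.7,0,0,0]
  ]
}}

```text
time: 14.55
position: [0.5709, -0.3805, 0.3428]
tcp_rot: [0.104, 0.895, -0.328, 0.285]
contact_force: [-0.5, -0.4, -0.5]
finger_gap: 0.0138
finger_force: 60.0
```

```bash
python3 - <<'E'
from h import *
p=grab_frame("scene")
cv2.imwrite("pics/s7.png",cv2.resize(p["pixels"][80:240,60:260],None,fx=3.7,fy=3.7,interpolation=cv2.INTER_CUBIC))
m=np.array([.552,-.047,0]); d=np.array([np.cos(np.radians(140)),np.sin(np.radians(140)),0])
g=m-.08*d; print(g, observe()["contact_force"],observe()["moment"])
plan(*goal(grip=[.62,-.3,.33]))
E
```

```text
[ 0.61328356 -0.09842301  0.        ] [ 0.06402913  0.73491207 -1.77264822] [ 0.30058223  0.28201248 -0.00878056]
t 14.6 pos [ 0.5699 -0.3797  0.3402] goal [ 0.62  -0.3    0.319] shift/10cm [-0.23  -0.932  0.097] turn/45 [ 0.001 -0.781 -0.005] F [ 0.1  0.7 -1.8]
```

View pics/s7.png

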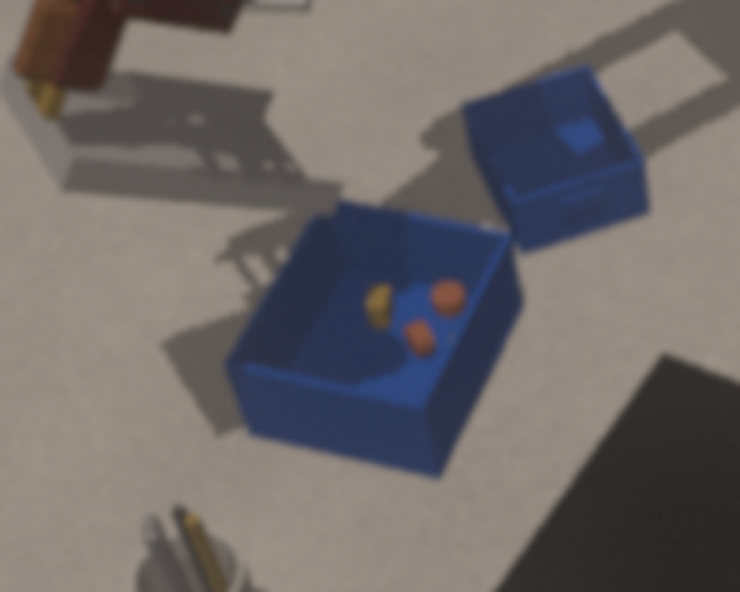

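I see three pieces in the bin at (380,305), (448,297) and (420,338). The second block may be hidden behind the near wall. I'll level the tray and move away, then check from the top.

Call:
{"api": "jog_arm", "payload": {
  "steps": [
    [0,-0.03,-0.1,0.01,0,-0.1,0],
    [0,-0.06,-0.25,0.02,0,-0.2,0],
    [0,-0.1,-0.4,0.04,0,-0.3,0],
    [0,-0.13,-0.55,0.06,0,-0.4,0],
    [0,-0.17,-0.7,0.08,0,-0.52,0],
    [0,-0.2,-0.82,0.1,0,-0.65,0],
    [0,-0.23,-0.9,0.1,0,-0.76,0],
    [0,-0.23,-0.93,0.1,0,-0.78,0]
  ]
}}

```text
time: 15.4
position: [0.6201, -0.2996, 0.3138]
tcp_rot: [-0.001, 0.939, -0.344, -0.003]
contact_force: [0.1, 0.2, -2.1]
finger_gap: 0.0135
finger_force: 60.0
```

```bash
python3 - <<'E'
from h import *
plan(*goal(grip=[.613,-.098,.16]))
p=grab_frame("top"); q=grab_frame("scene")
print([(np.round(d["rect"]),round(d["score"],2)) for d in spot_in(p,"block0")+spot_in(p,"puck0")])
a=cv2.resize(p["pixels"][190:290,350:460],(500,455),interpolation=cv2.INTER_CUBIC)
b=cv2.resize(q["pixels"][60:290,110:270],(300,431),interpolation=cv2.INTER_CUBIC)
c=np.zeros((455,800,3),np.uint8); c[:,:500]=a; c[:431,500:]=b; cv2.imwrite("pics/t8.png",c)
E
```

```text
t 15.4 pos [ 0.6201 -0.2996  0.3138] goal [ 0.613 -0.098  0.149] shift/10cm [-1.344 -1.494  1.657] turn/45 [ 0.     0.009 -0.005] F [ 0.1  0.2 -2.1]
[(array([404., 252.,  11.,   9.]), 0.41)]
```

View pics/t8.png

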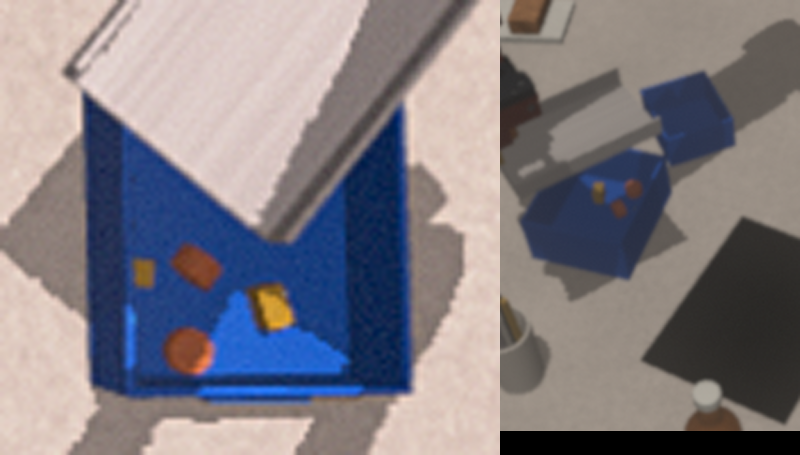

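All four pieces are in the bin: blocks at (145,272) and (270,307), pucks at (197,265) and (190,350). Now carrying the empty tray to the mat.

Call:
{"api": "jog_arm", "payload": {
  "steps": [
    [0,-0.08,-0.1,0,0,0,0],
    [0,-0.2,-0.25,0,0,0,0],
    [0,-0.35,-0.4,0,0,0,0],
    [0,-0.47,-0.53,0,0,0,0],
    [0,-0.6,-0.67,0,0,0,0],
    [0,-0.67,-0.747,0,0,0,0],
    [0,-0.67,-0.747,0,0,0,0]
  ]
}}

```text
time: 16.3
position: [0.6163, -0.1972, 0.3174]
tcp_rot: [-0.001, 0.939, -0.343, -0.001]
contact_force: [-0.2, 0.2, -1.9]
finger_gap: 0.0136
finger_force: 60.0
```

Call:
{"api": "jog_arm", "payload": {
  "steps": [
    [0,-0.08,-0.1,0,0,0,0],
    [0,-0.2,-0.25,0.1,0,0,0],
    [0,-0.35,-0.4,0.3,0,0,0],
    [0,-0.47,-0.53,0.5,0,0,0],
    [0,-0.6,-0.67,0.7,0,0,0],
    [0,-0.67,-0.747,0.9,0,0,0],
    [0,-0.67,-0.747,1,0,0,0],
    [0,-0.67,-0.747,1,0,0,0]
  ]
}}

```text
time: 17.1
position: [0.612, -0.0981, 0.2152]
tcp_rot: [-0.0, 0.939, -0.344, -0.003]
contact_force: [0.0, 1.0, -1.8]
finger_gap: 0.0139
finger_force: 60.0
```

Call:
{"api": "jog_arm", "payload": {
  "steps": [
    [0,0,0,0.1,0,0,0],
    [0,0,0,0.25,0,0,0],
    [0,0,0,0.4,0,0,0],
    [0,0,0,0.55,0,0,0],
    [0,0,0,0.65,0,0,0],
    [0,0,0,0.7,0,0,0],
    [0,0,0,0.7,0,0,0]
  ]
}}

```text
time: 17.8
position: [0.613, -0.099, 0.1469]
tcp_rot: [-0.0, 0.939, -0.344, -0.001]
contact_force: [0.0, 0.1, -2.1]
finger_gap: 0.0137
finger_force: 60.0
```

```bash
python3 - <<'E'
from h import *
plan(*goal(grip=[.613,-.098,.0637]))
s=observe();p=grab_frame("scene")
cv2.imwrite("pics/s9.png",cv2.resize(p["pixels"][130:290,130:330],None,fx=3.7,fy=3.7,interpolation=cv2.INTER_CUBIC))
for tl in (-5,0,5,10):
    T=Ro.from_euler("z",140,degrees=True)*Ro.from_euler("y",tl,degrees=True)
    g=s["position"]+[0,0,.011]
    X=[g+T.apply(np.array(c)/1e3-np.array([-.08,0,.058])) for c in([-85,-50,0],[85,-50,22],[85,50,22],[85,-50,0])]
    print(tl,((proj(p,X)-[130,130]+.35)*3.7).round().tolist())
E
```

```text
t 17.8 pos [ 0.613  -0.099   0.1469] goal [ 0.613  -0.098   0.0527] shift/10cm [-0.003 -0.008  0.942] turn/45 [ 0.     0.004 -0.006] F [ 0.   0.1 -2.1]
-5 [[365.0, 384.0], [603.0, 215.0], [508.0, 111.0], [605.0, 237.0]]
0 [[358.0, 388.0], [599.0, 232.0], [504.0, 129.0], [598.0, 255.0]]
5 [[350.0, 391.0], [593.0, 250.0], [500.0, 147.0], [590.0, 274.0]]
10 [[343.0, 394.0], [586.0, 268.0], [494.0, 165.0], [580.0, 292.0]]
```

View pics/s9.png

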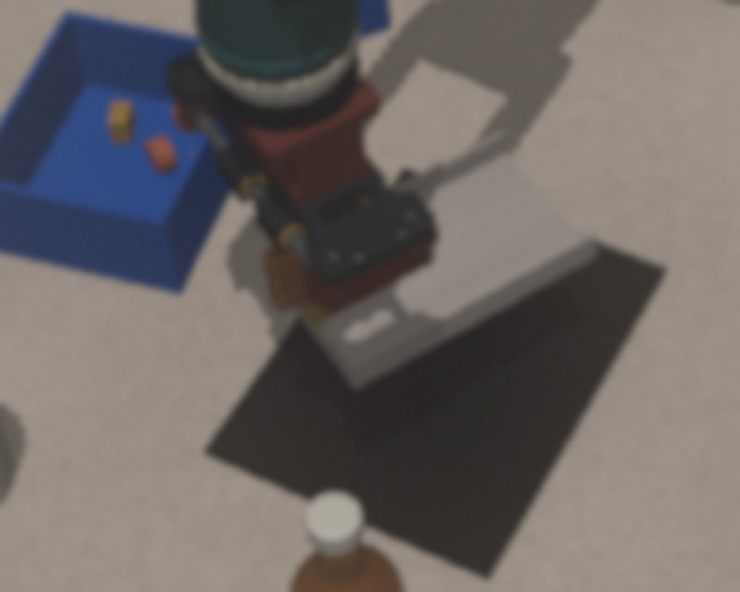

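The tray hangs about 2° nose-down: its open-end wall top is at (597,240), against 232 if level. I'll trim that during the descent.

Call:
{"api": "jog_arm", "payload": {
  "steps": [
    [0,0,0,0.1,0,-0.02,0],
    [0,0,0,0.25,0,-0.045,0],
    [0,0,0,0.4,0,-0.045,0],
    [0,0,0,0.55,0,-0.045,0],
    [0,0,0,0.7,0,-0.045,0],
    [0,0,0,0.78,0,-0.045,0],
    [0,0,0,0.82,0,-0.045,0],
    [0,0,0,0.82,0,-0.045,0]
  ]
}}

```text
time: 18.65
position: [0.6125, -0.0984, 0.0646]
tcp_rot: [-0.006, 0.939, -0.344, -0.018]
contact_force: [-0.8, 1.3, -0.9]
finger_gap: 0.0138
finger_force: 60.0
```

Call:
{"api": "jog_arm", "payload": {
  "steps": [
    [0,0,0,0.01,0,0,0],
    [0,0,0,0.02,0,0,0],
    [0,0,0,0.03,0,0,0],
    [0,0,0,0.04,0,0,0],
    [0,0,0,0.05,0,0,0],
    [0,0,0,0.06,0,0,0],
    [0,0,0,0.07,0,0,0],
    [0,0,0,0.08,0,0,0]
  ]
}}

```text
time: 19.45
position: [0.6126, -0.0983, 0.0571]
tcp_rot: [-0.007, 0.939, -0.344, -0.018]
contact_force: [-0.4, 0.4, -0.8]
finger_gap: 0.0137
finger_force: 60.0
```

Call:
{"api": "jog_arm", "payload": {
  "steps": [
    [0,0,0,0.005,0,0,0],
    [0,0,0,0.01,0,0,0],
    [0,0,0,0.015,0,0,0],
    [0,0,0,0.02,0,0,0],
    [0,0,0,0.025,0,0,0],
    [0,0,0,0.03,0,0,0]
  ]
}}

```text
time: 20.05
position: [0.6126, -0.0983, 0.0542]
tcp_rot: [-0.007, 0.939, -0.344, -0.018]
contact_force: [1.0, 0.3, -1.8]
finger_gap: 0.0137
finger_force: 60.0
```

Call:
{"api": "jog_arm", "payload": {
  "steps": [
    [0,0,0,0.004,0,0,0],
    [0,0,0,0.008,0,0,0],
    [0,0,0,0.012,0,0,0],
    [0,0,0,0.012,0,0,0]
  ]
}}

```text
time: 20.45
position: [0.6125, -0.0983, 0.053]
tcp_rot: [-0.007, 0.939, -0.344, -0.018]
contact_force: [-0.4, 0.6, -1.4]
finger_gap: 0.0135
finger_force: 60.0
```

Call:
{"api": "jog_arm", "payload": {
  "steps": [
    [0,0,0,0.003,0,0,0],
    [0,0,0,0.006,0,0,0],
    [0,0,0,0.006,0,0,0]
  ]
}}

```text
time: 20.75
position: [0.6126, -0.0983, 0.0529]
tcp_rot: [-0.007, 0.939, -0.344, -0.018]
contact_force: [-1.3, -0.6, 3.5]
finger_gap: 0.0139
finger_force: 60.0
```

Touched down lightly. I'll ease the grip, then release.

Call:
{"api": "jog_arm", "payload": {
  "steps": [
    [0,0,0,0,0,0,0],
    [0,0,0,0,0,0,0],
    [0,0,0,0,0,0,0]
  ],
  "squeeze": 3
}}

```text
time: 21.05
position: [0.6126, -0.0982, 0.0527]
tcp_rot: [-0.007, 0.939, -0.344, -0.018]
contact_force: [-1.4, -0.3, 5.1]
finger_gap: 0.0139
finger_force: 3.0
```

Call:
{"api": "jog_arm", "payload": {
  "steps": [
    [0.3,0,0,0,0,0,0],
    [0.6,0,0,0,0,0,0],
    [0.9,0,0,0,0,0,0],
    [0.9,0,0,0,0,0,0],
    [0.9,0,0,0,0,0,0],
    [0.9,0,0,0,0,0,0],
    [0.9,0,0,0,0,0,0]
  ]
}}

```text
time: 21.75
position: [0.6125, -0.0983, 0.0524]
tcp_rot: [-0.007, 0.939, -0.344, -0.018]
contact_force: [-0.0, 0.1, -0.4]
finger_gap: 0.0667
finger_force: 0.0
```

Straight up, then check.

Call:
{"api": "jog_arm", "payload": {
  "steps": [
    [0.9,0,0,-0.1,0,0,0],
    [0.9,0,0,-0.3,0,0,0],
    [0.9,0,0,-0.6,0,0,0],
    [0.9,0,0,-0.9,0,0,0],
    [0.9,0,0,-1,0,0,0]
  ]
}}

```text
time: 22.25
position: [0.6176, -0.1013, 0.1563]
tcp_rot: [-0.007, 0.939, -0.344, -0.015]
contact_force: [0.7, 0.8, -0.4]
finger_gap: 0.079
finger_force: 0.0
```

Call:
{"api": "jog_arm", "payload": {
  "steps": [
    [0.9,0.1,0,-0.3,0,0,0],
    [0.9,0.1,0.1,-0.6,0,0,0],
    [0.9,0.1,0.4,-0.9,0,0,0],
    [0.9,0.1,0.8,-1,0,0,0],
    [0.9,0.1,1,-1,0,0,0],
    [0.9,0.1,1,-1,0,0,0],
    [0.9,0.1,1,-1,0,0,0]
  ]
}}

```text
time: 22.95
position: [0.5611, -0.1857, 0.2516]
tcp_rot: [-0.007, 0.939, -0.344, -0.018]
contact_force: [-0.2, 0.0, -0.6]
finger_gap: 0.079
finger_force: 0.0
```

```bash
python3 - <<'E'
from h import *
p=grab_frame("scene"); print(observe()["contact_force"])
cv2.imwrite("pics/s10.png",cv2.resize(p["pixels"][80:290,60:330],None,fx=2.8,fy=2.8,interpolation=cv2.INTER_CUBIC))
T=Ro.from_euler("z",140,degrees=True)
X=[np.array([.552,-.047,.004])+T.apply(np.array(c)/1e3) for c in([-85,-50,0],[85,-50,22],[85,50,22],[-85,50,22])]
print(((proj(p,X)-[60,80]+.35)*2.8).round().tolist())
E
```

```text
[-0.58812438  1.06436955 -0.01454242]
[[476.0, 501.0], [647.0, 388.0], [580.0, 312.0], [411.0, 402.0]]
```

View pics/s10.png

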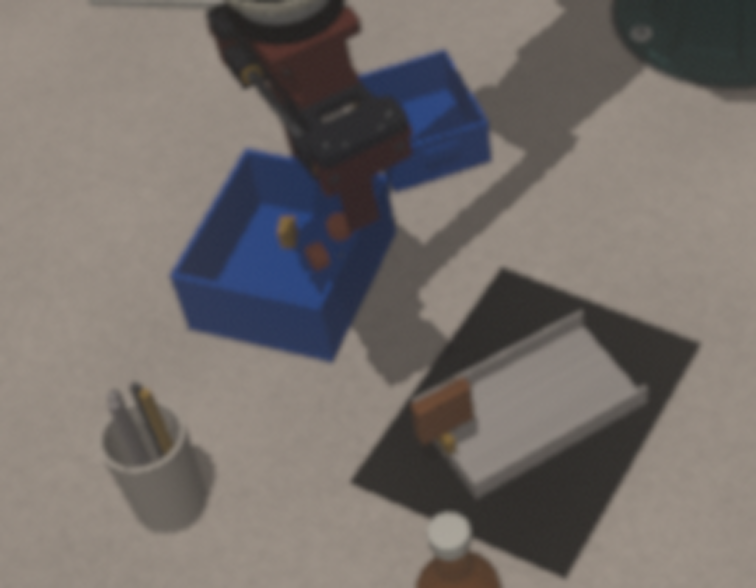

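The tray lies flat on the mat with corners at (476,497), (647,390) and (580,315), within a few pixels of where a centred tray should be. The pieces are in the bin and the pot and bottle haven't moved.

```bash
python3 -c "
from station import *
print(sign_off())"
```

```text
the job is handed in; nothing more can be done
None
```

All four pieces are in the blue bin, the empty tray lies flat and released in the middle of the mat, and the job was handed in at about 23 s; the hand-in returned no verdict.

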